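Turn the trolley wheel to bring its valve to the top

TASK

The trolley wheel on the blue stand has to be turned for pumping: push its white spokes round with the fingertips, one after another, until the red-capped valve is at the top of the wheel, straight up from the hub and in line with the yellow pointer, and leave the wheel at rest there. Push gently and on the spokes only, gripping nothing: keep off the freshly fitted tyre and the valve stem, and leave the other things on the bench where they are.

Things in the scene. Friction and masses are not known exactly. Their poses are not given: they have to be found in the camera images.
- stand: blue steel wheel stand bolted to the bench. Origin on the bench straight below the hub; z up; x level, the way the wheel's front looks (away from the robot, turned up to 0.45 rad); y level, parallel to the wheel. The wheel leans back 45 degrees: its axle runs up and forward along (0.707, 0, 0.707) of the stand, the slope of the wheel rises along (-0.707, 0, 0.707).
- hub (a point): fixed point on the axle, in the wheel's middle plane, 175 mm above the stand's origin. The axle drags with about 0.3 N m, so the wheel stays where it is left; it turns both ways, more than a full turn
- spider (a point): boss at the front of the axle, 34 mm in front of the hub point. Three fixed 12 mm blue rods run from it in front of the wheel, 80 degrees left and right of the top and one straight down, past the tyre; the upper 160 degrees are open in front. Behind the wheel the stand's bars begin 40 mm behind the middle plane
- pointer (a point): tip of the fixed yellow pointer just outside the tyre, 172 mm from the axle straight up the slope from the hub: it marks the top (twelve o'clock)
- wheel: white rim and 5 spokes, black hub 44 mm wide reaching 26 mm forward. Origin at the hub point, z forward along the axle, -x to the valve. Spokes run straight from hub to rim, 10 mm wide, from the middle plane to 16 mm in front of it, at 36, 108, 180, 252, 324 degrees round from the valve. Rim inner edge 114 mm from the axle. Starts with the valve 115 to 180 degrees from the top, either side
- tyre: black tyre on the rim, 320 mm outer diameter, 36 mm thick, turning with the wheel; origin at the hub; a yellow patch 26 mm wide on its front side marks the valve's place
- valve: brass valve stem with a red cap, 11 mm thick, midway between two spokes, standing inward from the rim towards the hub in the middle plane; it reaches from 115 to 88 mm from the axle, origin 103 mm from the axle. At the top means straight up the slope from the hub, at the pointer
- spray: white bottle with orange cap, 150 mm tall; bystander, origin at its underside
- capjar: small glass jar with black lid, 60 mm tall, in front of the stand; bystander, origin at its underside
- tyre_lever: orange tyre lever, 150 mm long, lying in front of the stand; bystander, origin at its underside
- wrench: steel wrench lying on the bench; bystander, origin at its underside
- driver: screwdriver lying on the bench; bystander, origin at its underside
- tape: blue tape roll, 100 mm across; bystander, origin at its underside
- grease: red can, 100 mm tall; bystander, origin at its underside

How it is judged:
At the end, for the whole second after the job is handed in: The valve is at the top of the wheel, within 9.5 mm (about 5 degrees) to either side of straight up from the hub, the wheel is at rest, and all bystanders stand within 20 mm of where they were (y of valve in the frame of stand between -0.0095 and 0.0095 m and z of valve in the frame of stand above 0.22 m and angular speed of wheel below 0.05 rad/s and distance of each of spray, capjar, tyre_lever, wrench, driver, tape, grease from where it was at the start of the episode below 0.02 m); the robot touches nothing.
It fails at once if the tyre is pushed or gripped (more than 2 N) (contact force between tyre and the fingers above 2 N or contact force between tyre and the arm above 2 N).
It fails at once if the valve stem is pushed (more than 2 N) (contact force between valve and the fingers above 2 N or contact force between valve and the arm above 2 N).
It fails at once if a spoke is pinched, or the wheel forced (more than 40 N) (contact force between wheel and the fingers above 40 N or contact force between wheel and the arm above 40 N).
It fails at once if a bystander is moved, lifted or knocked over (distance of any of spray, capjar, tyre_lever, wrench, driver, tape, grease from where it was at the start of the episode above 0.02 m).
It also fails if it takes over 58 s, if anything falls off the work surface, if the arm or the gripper's body presses on something with over 40 N, if the wrist force passes 120 N, or if a joint passes its speed limit or range.

ROBOT

A 7-joint arm with a two-finger parallel gripper is mounted at the origin on the work surface. World frame = base frame: x ahead of the robot, y to its left, z up, the work surface at z = 0. Lengths are in m, angles in rad, forces in N, time in s.
With the tool pointing down it reaches from about 0.4 to 0.85 m from the base axis. Payload 6.9 kg.
Tool frame: the origin (TCP) lies at the very end of the fingers, on their centre line; the grasp point (between the pads) lies 19 mm behind it; z points along the fingers, y is the direction in which the jaws open and shut (so a half turn about z gives the same grasp; the last joint's range is limited). The gripper opens to 85 mm and grips with 20 to 120 N. Pads are 22 mm wide; open, the fingers measure 114 mm over their backs; the gripper's body (76 mm by 85 mm) begins 54 mm behind the grasp point. The pads swing forward as they close: fully open they stand 13 mm farther back than shut.
Start: joints at [1.236, 0.507, -0.238, 1.5, 0.126, 1.149, -0.155], TCP at [0.266, -0.566, 0.231] pointing down, gripper open.
Joint ranges: [-3.08, 3.08], [-0.24, 2.05], [-1.43, 1.35], [0, 2.5], [-1.52, 4.66], [0.17, 1.96], [-2.89, 2.89]. Speed limits (rad/s): [2.39, 2.39, 3.14, 3.14, 3.14, 3.14, 3.14].

INTERFACE

Orientations are given as a unit quaternion [x, y, z, w].
In Python, from station import robot gives the robot as it stands. The module is installed in compiled form; this text tells all that it offers. Calls block until the motion is done:
- robot.move_to(position, orientation): joint-space move of the TCP to a pose.
- robot.line_to(position, rot=None, speed=0.15, force_limit=None): straight line of the TCP; rot=None keeps the orientation; speed is the mean speed in m/s. With force_limit (N) it stops when the force on the tool has changed by that much, and returns True; else False.
- robot.set_joints(angles): joint-space move.
- robot.grip(opening, squeeze=None): opening from 0.0 (shut) to 1.0 (fully open); squeeze is the grip in N (None keeps the last); returns when the fingers have stopped.
- robot.wait(seconds).
- robot.ik(position, orientation): joint angles nearest the present ones, or None.
- robot.get_state(): the state.
- robot.capture(name): name is "scene" or "top" or "wrist"; returns a dict with "img" (384x512x3 uint8, red, green, blue), "fov_y" (degrees; the focal length in pixels is half the picture's height over the tangent of half this angle, whatever the lens; pixels are square), "cx", "cy" (the principal point, pixels), "dist" ([k1, k2, p1, p2, k3] as OpenCV has them; the pictures are not rectified), "R" (3x3) and "t" (3): a world point X has camera coordinates R X + t; the wrist camera has in their place "hand_eye" (4x4, takes a point from camera to tool coordinates, whose origin is the TCP and whose axes are the flange's). Camera axes: x right, y down, z forward; pixel columns grow to the right and rows downward; lengths in m; the calibration is good to about 2 mm. A picture is of the moment at which its call begins: read the wrist's pose just before it. There is no depth.
A pose or a line that the arm cannot do raises robot.IKError and nothing moves.
- robot.job_done(): hands the job in, once; it reports no verdict.
Trained networks look in a picture, given as the dict that the camera call returned (one of the last four; its "shot" number tells which), for a name from the list of things; names that differ only in an ending like _2 or _b are one class to them, and where a whole thing is asked for, a point or a joint stands for the part that bears it (a point fixed in the world has none). Each returns a list of dicts, best first, with "score" (0 to 1); they miss things now and then, are a little off and sometimes report something else, mostly with a low value. They report only what shows in the picture. A call takes as long as a camera call.
- robot.search_frame(picture, label): "extent" ([left, top, width, height] in pixels, round what is visible of it).
- robot.trace(picture, label): "mask" (384x512 bool, what is visible of it) and "extent" ([left, top, width, height] in pixels, round what is visible of it).
The state is a dict: "t": time; "joint_pos": joint angles; "qd": joint speeds; "joint_efforts": joint torques, N m; "position": TCP position; "ee_rot": TCP orientation; "force": force on the tool from outside, world axes, zero at the start; "moment": the same for the moment, N m; "grip_width": opening from 0.0 (shut) to 1.0 (fully open).
Only numpy, scipy, OpenCV 4.12 (cv2) and the standard library are available. Lean on these libraries where they do the work, as an engineer would, in place of code of your own. Each camera call takes 0.05 s, during which the arm holds its last target. There are 200 camera calls.

## Working session

There is one attempt and no reset: what is moved stays moved. The work goes in short steps, each a Python script; the robot and the scene stay as the last script left them, time stands still between calls to the robot, and variables do not carry over. Pictures are saved under pics/ and viewed, about 8 in all and at most 12, crops included, and the job is handed in when it is done.

```bash
mkdir -p pics; ls; python3 - <<'E'
from station import robot
import cv2
print(robot.get_state())
for n in ["scene","top"]:
    p=robot.capture(n); cv2.imwrite(f"pics/{n}0.png",p["img"][:,:,::-1])
    print(n,{k:v for k,v in p.items() if k!="img"})
    for l in ["stand","wheel","tyre","valve","spray","capjar","tyre_lever","grease","tape","pointer","spider"]:
        try: print(l,[(d["extent"],round(d["score"],2)) for d in robot.search_frame(p,l)[:2]])
        except Exception as e: print(l,e)
a=cv2.imread("pics/scene0.png")
E
```

```text
pics
{'t': 0.0, 'joint_pos': array([ 1.23652129,  0.50835215, -0.23749902,  1.50115505,  0.12569721,
        1.14889342, -0.15477699]), 'qd': array([ 0.00071704, -0.00227981,  0.00056174, -0.00033365, -0.00191775,
        0.00269819, -0.00064594]), 'joint_efforts': array([ 1.54355926e-04, -6.20596075e+01, -2.18655668e+00, -2.49645013e+01,
        1.28450221e-02,  1.21570172e-02, -1.73971216e-05]), 'position': array([ 0.26578397, -0.56510472,  0.23041222]), 'ee_rot': array([ 9.75919493e-01,  2.18129123e-01, -2.19615976e-04, -8.83163982e-04]), 'force': array([-0.11642502, -0.31175437, -0.39710194]), 'moment': array([-0.03636884, -0.02632033, -0.00297315]), 'grip_width': 0.9921769732660066}
scene {'fov_y': 44.628640564243966, 'cx': 260.3433884677652, 'cy': 190.27628642439643, 'dist': array([0.0264962, 0.       , 0.       , 0.       , 0.       ]), 'R': array([[ 0.81589203,  0.57805259,  0.01324371],
       [ 0.48143697, -0.66648245, -0.56922719],
       [-0.32021655,  0.47080394, -0.82207361]]), 't': array([-0.48328877, -0.18730408,  1.81110213]), 'shot': 1}
stand [([200.2, 129.2, 112.3,
[... 831 characters left out ...]
4904 ]]), 't': array([-0.01958839,  0.6229919 ,  1.77650098]), 'shot': 2}
stand [([191.8, 156.1, 114.6, 89.9], 0.88)]
wheel [([203.3, 165.7, 89.8, 63.7], 0.67)]
tyre [([202.0, 170.2, 88.4, 58.3], 0.82), ([196.1, 154.2, 109.5, 91.7], 0.3)]
valve []
spray [([124.5, 202.9, 22.4, 16.6], 0.58)]
capjar [([203.6, 138.3, 15.2, 18.1], 0.6), ([332.9, 219.7, 6.2, 37.0], 0.51)]
tyre_lever [([231.5, 137.9, 35.8, 6.5], 0.45), ([357.6, 205.1, 10.7, 39.5], 0.42)]
grease [([349.4, 163.3, 20.8, 19.5], 0.79), ([196.5, 151.0, 109.1, 98.6], 0.64)]
tape [([124.3, 157.1, 26.0, 32.0], 0.81)]
pointer [([191.4, 149.7, 113.4, 98.6], 0.66)]
spider [([123.8, 201.9, 23.1, 17.5], 0.7), ([197.4, 153.9, 107.4, 95.5], 0.67)]
```

View pics/scene0.png

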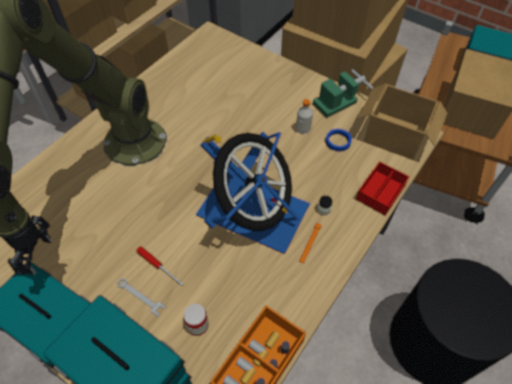

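View pics/top0.png

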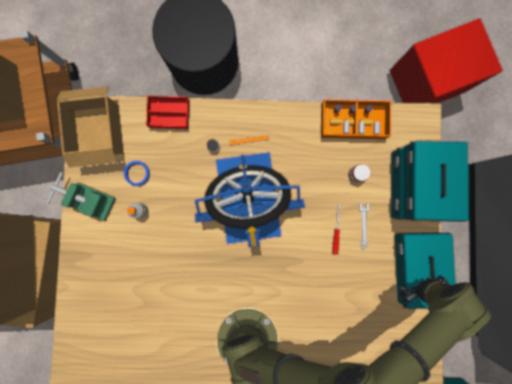

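```bash
cat > h.py <<'E'
import numpy as np, cv2
from scipy.optimize import least_squares
from scipy.spatial.transform import Rotation as Ro
from station import robot
def K(p):
    f=p["img"].shape[0]/2/np.tan(np.radians(p["fov_y"]/2)); return np.array([[f,0,p["cx"]],[0,f,p["cy"]],[0,0,1.]])
def proj(p,X,R=None,t=None):
    R=p["R"] if R is None else R; t=p["t"] if t is None else t
    return cv2.projectPoints(np.atleast_2d(X).astype(float),cv2.Rodrigues(np.array(R))[0],np.array(t,float),K(p),p["dist"])[0][:,0]
def wristpose(p,st):   # world->camera
    T=np.eye(4);T[:3,:3]=Ro.from_quat(st["ee_rot"]).as_matrix();T[:3,3]=st["position"]
    W=np.linalg.inv(T@np.array(p["hand_eye"])); return W[:3,:3],W[:3,3]
def frame(s):  # s=(x,y,yaw): hub, axle(front), up-slope, level y
    c,n=np.cos(s[2]),np.sin(s[2]); q=.5**.5
    return np.array([s[0],s[1],.175]),np.array([c*q,n*q,q]),np.array([-c*q,-n*q,q]),np.array([-n,c,0])
def wp(s,r,phi,d=0.):  # point at radius r, angle phi from top (towards +y level), d in front of middle plane
    h,a,u,y=frame(s); phi=np.asarray(phi,float)[...,None]
    return h+r*(np.cos(phi)*u+np.sin(phi)*y)+np.asarray(d)*a
def qtool(s,phi,tilt=np.pi/4,swap=0): # tool axis tilt from vertical in stand's xz plane; tool x radial at angle phi (swap: tool y)
    h,a,u,y=frame(s); f=np.array([np.cos(s[2]),np.sin(s[2]),0])
    z=-np.sin(tilt)*f-np.cos(tilt)*np.array([0,0,1]); uu=np.cross(y,z)
    uu/=np.linalg.norm(uu); uu*=np.sign(uu@u)
    r=np.cos(phi)*uu+np.sin(phi)*y
    x=r if swap==0 else np.cross(r,z) 
    if swap==2: x=-r
    if swap==3: x=-np.cross(r,z)
    return Ro.from_matrix(np.c_[x,np.cross(z,x),z]).as_quat()
E
python3 - <<'E'
from h import *
ps=[robot.capture(n) for n in("scene","top")]
ms=[robot.trace(p,"tyre") for p in ps]
th=np.linspace(0,2*np.pi,120)
conts=[]
for p,m in zip(ps,ms):
    k=m[0]["mask"].astype(np.uint8); print(m[0]["score"],k.sum(),m[0]["extent"])
    c=max(cv2.findContours(k,cv2.RETR_EXTERNAL,cv2.CHAIN_APPROX_NONE)[0],key=cv2.contourArea)
    conts.append(cv2.convexHull(c)[:,0].astype(float))
def tor(s):  # torus surface
    h,a,u,y=frame(s); P=[]
    for b in np.linspace(0,2*np.pi,12,endpoint=False):
        P.append(wp(s,.142+.018*np.cos(b),th,.018*np.sin(b)))
    return np.vstack(P)
def res(s):
    o=[]
    for p,c in zip(ps,conts):
        H=cv2.convexHull(proj(p,tor(s)).astype(np.float32))
        o+=[cv2.pointPolygonTest(H,(float(x),float(y)),True) for x,y in c]
    return np.array(o)
best=min((least_squares(res,[.5,0,y0],loss="soft_l1",diff_step=1e-3) for y0 in(-.3,.05,.3)),key=lambda r:r.cost)
s=best.x; print("s",s,best.cost,np.abs(best.fun).mean()); np.save("s.npy",s)
p=robot.capture("wrist"); print(p["hand_eye"],p["fov_y"],p["dist"])
for tilt in (.785,.6,.4,.2):
  for sw in range(4):
    row=[]
    for d in (-60,-30,0,30,60):
        q=robot.ik(wp(s,.065,np.radians(d)),qtool(s,np.radians(d),tilt,sw)); q0=robot.ik(wp(s,.065,np.radians(d)),qtool(s,0,tilt,sw))
        row.append((q is not None)*1+(q0 is not None)*2)
    print(tilt,sw,row)
ims=[]
for p in ps:
    e=proj(p,frame(s)[0])[0]; x,y=e.astype(int)
    im=p["img"][:,:,::-1].copy()
    ims.append(cv2.resize(im[y-65:y+65,x-65:x+65],(400,400),interpolation=cv2.INTER_CUBIC))
cv2.imwrite("pics/z1.png",np.hstack(ims))
E
```

```text
0.65 2254 [217.0, 132.4, 75.8, 97.2]
0.61 1667 [204.4, 168.7, 84.7, 60.0]
s [0.55829973 0.01389469 0.21428264] 36.24156511609468 1.107313554266164
[[ 3.88660364e-04 -9.50209540e-01 -3.11611423e-01  8.06993271e-02]
 [ 9.99999718e-01  5.69514014e-04 -4.89383197e-04 -4.45011345e-04]
 [ 6.42483655e-04 -3.11611145e-01  9.50209494e-01 -1.42500387e-01]
 [ 0.00000000e+00  0.00000000e+00  0.00000000e+00  1.00000000e+00]] 62.18390512623134 [-0.01021663  0.          0.          0.          0.        ]
0.785 0 [3, 3, 3, 3, 3]
0.785 1 [3, 3, 3, 3, 3]
0.785 2 [3, 3, 3, 3, 3]
0.785 3 [3, 3, 3, 3, 3]
0.6 0 [3, 3, 3, 3, 3]
0.6 1 [3, 3, 3, 3, 3]
0.6 2 [3, 3, 3, 3, 3]
0.6 3 [3, 3, 3, 3, 3]
0.4 0 [3, 3, 3, 3, 3]
0.4 1 [3, 3, 3, 3, 3]
0.4 2 [3, 3, 3, 3, 3]
0.4 3 [3, 3, 3, 3, 3]
0.2 0 [3, 3, 3, 3, 3]
0.2 1 [3, 3, 3, 3, 3]
0.2 2 [3, 3, 3, 3, 3]
0.2 3 [3, 3, 3, 3, 3]
```

View pics/z1.png

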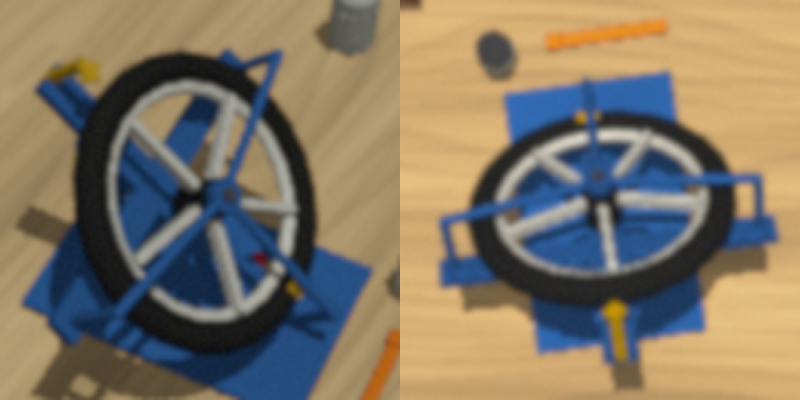

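```bash
python3 - <<'E'
from h import *
s=np.load("s.npy")
np.set_printoptions(precision=2,suppress=True)
for sw in range(4):
  for d in(-60,0,60):
    print(sw,d,robot.ik(wp(s,.065,np.radians(d)),qtool(s,np.radians(d),np.pi/4,sw)))
for sw in range(4):
 for dd in(.25,.2,.15): print(sw,dd,robot.ik(wp(s,0.02,0,dd),qtool(s,0,np.pi/4,sw)))
E
```

```text
0 -60 [ 0.06  0.89 -0.24  1.11  0.23  1.95  2.66]
0 0 [ 0.09  0.84 -0.44  1.2   0.24  1.95  1.44]
0 60 [-0.15  0.86 -0.07  1.17  0.05  1.9   0.52]
1 -60 [-0.    0.89 -0.09  1.11  0.17  1.93 -1.98]
1 0 [-0.49  0.99  0.95  1.22 -0.31  1.94 -2.48]
1 60 [ 0.01  0.89 -0.44  1.16  0.2   1.93  1.89]
2 -60 [ 0.06  0.89 -0.24  1.11  0.23  1.95 -0.48]
2 0 [ 0.02  0.82 -0.27  1.21  0.18  1.93 -1.61]
2 60 [-0.14  0.86 -0.1   1.17  0.06  1.9  -2.64]
3 -60 [ 0.06  0.89 -0.24  1.11  0.23  1.95  1.09]
3 0 [ 0.08  0.84 -0.41  1.2   0.23  1.94 -0.12]
3 60 [ 0.03  0.89 -0.48  1.16  0.22  1.94 -1.28]
0 0.25 None
0 0.2 None
0 0.15 None
1 0.25 None
1 0.2 None
1 0.15 None
2 0.25 None
2 0.2 None
2 0.15 None
3 0.25 None
3 0.2 None
3 0.15 None
```

```bash
cat >> h.py <<'E'
def viewpose(s,tilt=.4,dist=.34,sw=2):
    q=qtool(s,0,tilt,sw); He=np.array(HE); Rm=Ro.from_quat(q).as_matrix()
    h=frame(s)[0]; c=He[:3,:3][:,2]*dist+He[:3,3]
    return h-Rm@c,q
HE=[[0,-.9502,-.3116,.0807],[1,0,0,0],[0,-.3116,.9502,-.1425],[0,0,0,1]]
E
python3 - <<'E'
from h import *
s=np.load("s.npy"); np.set_printoptions(precision=3,suppress=True)
ok=None
for tilt in (.45,.35,.25,.15):
  for dist in (.36,.33,.3):
    P,q=viewpose(s,tilt,dist); j=robot.ik(P,q)
    if j is not None and ok is None: ok=(P,q); print(tilt,dist,P,j)
st=robot.get_state(); 
robot.grip(0.0)
robot.line_to(st["position"]+[0,0,.2],speed=.3)
robot.move_to(*ok)
st=robot.get_state(); p=robot.capture("wrist"); print(st["t"],st["position"],st["force"])
R,t=wristpose(p,st)
im=p["img"][:,:,::-1].copy()
cv2.imwrite("pics/w1raw.png",im)
np.savez("w1.npz",**{k:p[k] for k in("img","fov_y","cx","cy","dist")},R=R,t=t)
for l in("valve","wheel","tyre"): print(l,[(d["extent"],round(d["score"],2)) for d in robot.search_frame(p,l)[:2]])
th=np.linspace(0,2*np.pi,100)
for X,c in((wp(s,.16,th),(0,255,0)),(wp(s,.114,th,.016),(255,0,255)),(wp(s,.172,np.array([0.])),(0,0,255)),(wp(s,0,np.array([0.]),.034),(0,255,255))):
    for x,y in proj(p,X,R,t): cv2.circle(im,(int(x),int(y)),1,c,-1)
cv2.imwrite("pics/w1.png",im)
E
```

```text
0.45 0.3 [0.63  0.03  0.298] [ 0.017  0.787 -0.343  0.885  0.226  1.952 -1.606]
5.5667 [0.63  0.028 0.298] [-1.354 -0.307  0.615]
valve []
wheel [([79.2, 23.5, 346.9, 336.7], 0.56)]
tyre [([75.9, 17.6, 347.2, 339.9], 0.96)]
```

View pics/w1.png

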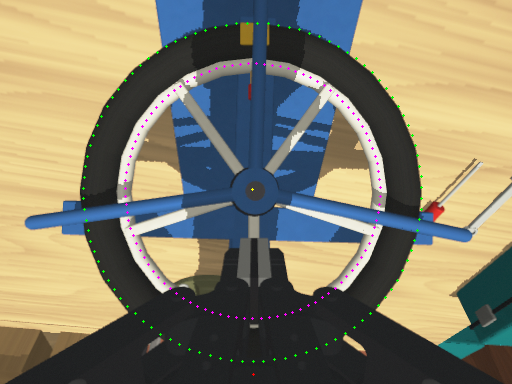

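```bash
cat >> h.py <<'E'
def phase(p,R,t,s,lo=.085,hi=.105,exclude=()):
    """5-fold spoke phase from whiteness profile on spoke front faces; returns phi of spoke set (mod 72 deg) and profile"""
    ph=np.radians(np.arange(0,360,.5)); w=np.zeros(len(ph)); g=p["img"].astype(np.float32)
    hsv=cv2.cvtColor(p["img"],cv2.COLOR_RGB2HSV).astype(np.float32)
    wh=((hsv[...,1]<45)&(hsv[...,2]>110)).astype(np.float32)
    for r in np.arange(lo,hi,.003):
        x=proj(p,wp(s,r,ph,.016),R,t).astype(np.float32)
        w+=cv2.remap(wh,x[None,:,0],x[None,:,1],cv2.INTER_LINEAR)[0]
    return ph,w/len(np.arange(lo,hi,.003))
def back(p,R,t,s,uv,d):
    x=cv2.undistortPoints(np.array([[uv]],float),K(p),p["dist"])[0,0]
    ray=R.T@np.array([x[0],x[1],1]); c=-R.T@t; h,a,u,y=frame(s)
    X=c+ray*((h+d*a-c)@a)/(ray@a)-h
    return np.hypot(X@u,X@y),np.degrees(np.arctan2(X@y,X@u))
E
python3 - <<'E'
from h import *
s=np.load("s.npy"); p=dict(np.load("w1.npz")); R,t=p["R"],p["t"]
print("spider",back(p,R,t,s,(255,189),.045),"rod ends",back(p,R,t,s,(30,222),.034),back(p,R,t,s,(466,235),.034))
im=p["img"].astype(int); r,g,b=im[...,0],im[...,1],im[...,2]
m=(r>130)&(g>90)&(b<60); m[60:]=0; ys,xs=np.nonzero(m); print("patch",xs.min(),xs.max(),xs.mean(),ys.mean(),back(p,R,t,s,(xs.mean(),ys.mean()),.018))
print("valve",back(p,R,t,s,(250,90),0))
ph,w=phase(p,R,t,s)
d=np.degrees(ph); runs=[];on=w>.5
i=0
while i<len(d):
    if on[i]:
        k=i
        while k<len(d) and on[k]:k+=1
        runs.append((d[i],d[k-1]));i=k
    i+=1
print(runs)
E
```

```text
spider (np.float64(0.002004298842402515), np.float64(-99.29504146617509)) rod ends (np.float64(0.18895083817955557), np.float64(81.84101710935599)) (np.float64(0.18276499055430606), np.float64(-77.9341044707114))
patch 241 268 248.80586080586082 33.05128205128205 (np.float64(0.14110211050152496), np.float64(178.67030249374977))
valve (np.float64(0.09563174854968737), np.float64(178.51002836891305))
[(np.float64(69.0), np.float64(74.5)), (np.float64(141.5), np.float64(147.0)), (np.float64(214.50000000000003), np.float64(219.5)), (np.float64(286.5), np.float64(291.5))]
```

```bash
python3 - <<'E'
from h import *
s0=np.load("s.npy"); p=dict(np.load("w1.npz")); R,t=p["R"],p["t"]
# rim inner-edge white->dark transitions along rays at clear angles (outer white boundary to tyre unknown; use inner white edge at rim front?) : use rods/spider only for yaw,y
def res(s):
    a=back(p,R,t,s,(30,222),.034)[1]-80; b=back(p,R,t,s,(466,235),.034)[1]+80
    r,ph=back(p,R,t,s,(255,189),.042)
    return [a/1.,b/1.,r*np.sin(np.radians(ph))*1000/1.,(s[0]-s0[0])*1000/2]
f=least_squares(res,s0,diff_step=1e-4); s=f.x; print(s0,s,f.fun); np.save("s2.npy",s)
for uv in((254.5,33),): print("patch",back(p,R,t,s,uv,.018))
ph,w=phase(p,R,t,s); d=np.degrees(ph)
for k in range(5):
    c=(71+72*k-2)%360; dd=(d-c+180)%360-180; q=(abs(dd)<15)&(w>.4)
    if q.any(): print(c+dd[q].mean(),dd[q].min(),dd[q].max())
np.set_printoptions(precision=2,suppress=True)
for tilt in(.6,.65):
  for dg in(-55,0,30,55):
    print(tilt,dg,robot.ik(wp(s,.06,np.radians(dg),.04),qtool(s,np.radians(dg),tilt,3)),robot.ik(wp(s,.06,np.radians(dg),-.005),qtool(s,np.radians(dg),tilt,3)))
im=p["img"][:,:,::-1].copy()
th=np.linspace(0,2*np.pi,100)
for X,c in((wp(s,.16,th),(0,255,0)),(wp(s,.114,th,.016),(255,0,255)),(wp(s,.06,np.radians([0,72,144,216,288]),.016),(0,0,255)),*[(wp(s,np.linspace(.03,.18,20)[i],np.radians([80,-80,180]),.034),(0,255,255)) for i in range(20)]):
    for x,y in proj(p,X,R,t): cv2.circle(im,(int(x),int(y)),1,c,-1)
cv2.imwrite("pics/w1b.png",im)
E
```

```text
[0.55829973 0.01389469 0.21428264] [0.55817794 0.0133484  0.16498225] [-0.06668111  0.06947057  0.00483484 -0.06089875]
patch (np.float64(0.14133923984865834), np.float64(178.28648998314077))
70.0 -2.0 4.0
141.75 -2.0 3.5
214.5 -1.0 4.0
287.0 -1.0 5.0
0.6 -55 [ 0.27  0.86 -0.7   1.12  0.4   1.92  0.75] [ 0.31  0.84 -0.71  1.27  0.4   1.81  0.72]
0.6 0 [ 0.12  0.76 -0.46  1.18  0.23  1.86 -0.16] [ 0.14  0.73 -0.46  1.34  0.23  1.74 -0.17]
0.6 30 [ 0.01  0.75 -0.31  1.18  0.15  1.83 -0.65] [ 0.03  0.73 -0.31  1.34  0.15  1.71 -0.65]
0.6 55 [-0.07  0.77 -0.2   1.16  0.09  1.82 -1.05] [-0.06  0.75 -0.2   1.31  0.09  1.7  -1.06]
0.65 -55 [ 0.15  0.85 -0.44  1.08  0.28  1.93  0.88] [ 0.3   0.87 -0.71  1.23  0.4   1.86  0.71]
0.65 0 [ 0.11  0.79 -0.46  1.15  0.23  1.92 -0.16] [ 0.14  0.77 -0.46  1.3   0.23  1.79 -0.17]
0.65 30 [ 0.01  0.79 -0.31  1.14  0.15  1.89 -0.65] [ 0.02  0.76 -0.31  1.3   0.15  1.77 -0.66]
0.65 55 [-0.07  0.81 -0.2   1.12  0.09  1.88 -1.06] [-0.06  0.78 -0.2   1.27  0.09  1.75 -1.06]
```

View pics/w1b.png

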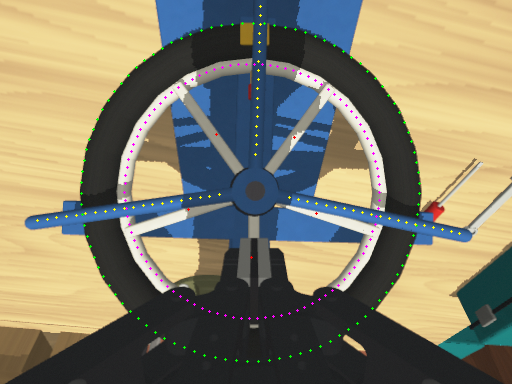

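```bash
cat >> h.py <<'E'
RR,TILT=.06,.6
def go(s,phi,d,speed=.1,fl=None,r=RR):
    return robot.line_to(wp(s,r,np.radians(phi),d),qtool(s,np.radians(phi),TILT,3),speed=speed,force_limit=fl)
def arc(s,a,b,d,speed,fl=None,step=12):
    n=max(1,int(np.ceil(abs(b-a)/step)))
    for x in np.linspace(a,b,n+1)[1:]:
        if go(s,x,d,speed,fl): 
            print("force stop near",x,robot.get_state()["force"]); return x
    return None
def rep(m):
    st=robot.get_state(); s=np.load("s2.npy"); h,a,u,y=frame(s); v=st["position"]-h
    print(m,"t %.2f r %.4f phi %.1f d %.4f"%(st["t"],np.hypot(v@u,v@y),np.degrees(np.arctan2(v@y,v@u)),v@a),"F",np.round(st["force"],1))
E
python3 - <<'E'
from h import *
s=np.load("s2.npy")
go(s,28,.04,.15); rep("hover")
print(go(s,28,-.005,.08,8)); rep("in")
if arc(s,28,-46,-.005,.06,20) is None: rep("end")
p=robot.capture("top"); 
e=proj(p,frame(s)[0])[0].astype(int)
pw=robot.capture("scene"); f=proj(pw,frame(s)[0])[0].astype(int)
cv2.imwrite("pics/a1.png",np.hstack([cv2.resize(q["img"][y-65:y+65,x-65:x+65,::-1],(400,400),interpolation=cv2.INTER_CUBIC) for q,(x,y) in((p,e),(pw,f))]))
E
```

```text
hover t 6.97 r 0.0599 phi 27.8 d 0.0403 F [ 0.7 -0.   0.1]
False
in t 7.68 r 0.0600 phi 28.0 d -0.0045 F [-0.2 -0.5 -0.5]
end t 10.02 r 0.0597 phi -46.1 d -0.0049 F [-0.4 -0.2  0.2]
```

View pics/a1.png

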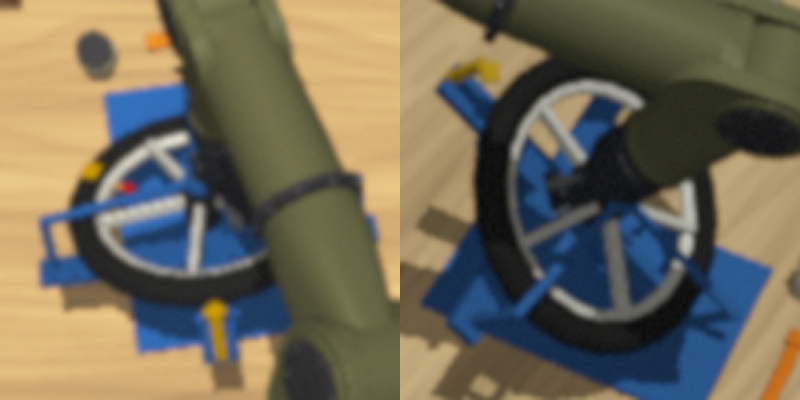

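```bash
cat >> h.py <<'E'
def patch(p,s):
    """valve angle from yellow patch on tyre front (top camera)"""
    hsv=cv2.cvtColor(p["img"],cv2.COLOR_RGB2HSV); m=cv2.inRange(hsv,(18,140,110),(32,255,255))
    n,l,st,c=cv2.connectedComponentsWithStats(m); o=[]
    for k in range(1,n):
        r,a=back(p,p["R"],p["t"],s,c[k],.018)
        if .125<r<.158 and st[k,4]>5: o.append((round(a,1),round(r,3),int(st[k,4])))
    return o
def spokes(p,s,R=None,t=None):
    R=p["R"] if R is None else R; t=p["t"] if t is None else t
    ph,w=phase(p,R,t,s,.06,.1); d=np.degrees(ph); o=[]
    n,l=cv2.connectedComponents((w>.5).astype(np.uint8)[:,None])
    for k in range(1,n):
        q=l[:,0]==k; o.append((round(d[q].mean(),1),round(np.ptp(d[q]),1)))
    return o
E
python3 - <<'E'
from h import *
s=np.load("s2.npy")
p=robot.capture("top"); print(patch(p,s),spokes(p,s))
go(s,-43,-.005,.05); go(s,-43,.035,.1); rep("out")
arc(s,-43,38,.035,.12,step=27); rep("back")
p=robot.capture("top"); print(patch(p,s),spokes(p,s))
E
```

```text
[(np.float64(116.9), np.float64(0.146), 38)] [(np.float64(9.8), np.float64(9.5)), (np.float64(78.0), np.float64(17.0)), (np.float64(150.2), np.float64(14.5))]
out t 10.97 r 0.0599 phi -43.1 d 0.0346 F [-0.4 -0.5  0.2]
back t 12.84 r 0.0596 phi 37.5 d 0.0349 F [-0.4  0.2  0.2]
[(np.float64(117.2), np.float64(0.146), 36)] [(np.float64(224.5), np.float64(18.0)), (np.float64(301.8), np.float64(17.5))]
```

```bash
python3 - <<'E'
from h import *
s=np.load("s2.npy")
if go(s,38,-.005,.08,8): rep("blocked"); raise SystemExit
rep("in")
if arc(s,38,-42,-.005,.06,20) is not None: raise SystemExit
rep("end")
go(s,-39,-.005,.05); go(s,-39,.035,.1)
p=robot.capture("top"); print(patch(p,s),spokes(p,s))
arc(s,-39,41,.035,.12,step=27); rep("back")
p=robot.capture("top"); print(patch(p,s),spokes(p,s))
E
```

```text
in t 13.54 r 0.0599 phi 37.9 d -0.0045 F [-0.   0.2  0.2]
end t 15.99 r 0.0598 phi -42.1 d -0.0049 F [-0.5  0.5 -0.1]
[(np.float64(50.3), np.float64(0.145), 37)] [(np.float64(14.0), np.float64(11.0)), (np.float64(81.8), np.float64(16.5)), (np.float64(154.2), np.float64(14.5))]
back t 18.69 r 0.0595 phi 40.5 d 0.0349 F [-0.3  0.1  1.3]
[(np.float64(50.2), np.float64(0.144), 35)] [(np.float64(229.5), np.float64(19.0)), (np.float64(306.0), np.float64(16.0))]
```

```bash
python3 - <<'E'
from h import *
s=np.load("s2.npy")
if go(s,41,-.005,.08,8): rep("blocked"); raise SystemExit
rep("in")
if arc(s,41,-8,-.005,.05,20) is not None: raise SystemExit
if arc(s,-8,-15,-.005,.02,20,step=7) is not None: raise SystemExit
rep("end")
p=robot.capture("top"); print(patch(p,s),spokes(p,s))
go(s,-10,-.005,.05); go(s,-10,.035,.1)
P,q=viewpose(s,.45,.3); robot.line_to(P,q,speed=.15); rep("view")
st=robot.get_state(); p=robot.capture("wrist"); R,t=wristpose(p,st)
print(spokes(p,s,R,t))
cv2.imwrite("pics/w2.png",p["img"][:,:,::-1])
p=robot.capture("top"); print(patch(p,s),spokes(p,s))
E
```

```text
in t 19.39 r 0.0599 phi 40.8 d -0.0045 F [-0.2  0.2 -0.3]
end t 21.70 r 0.0600 phi -14.4 d -0.0050 F [-2.7  2.9  0.4]
[(np.float64(6.8), np.float64(0.142), 45)] [(np.float64(41.2), np.float64(15.5)), (np.float64(112.0), np.float64(14.0))]
view t 24.46 r 0.0349 phi -0.2 d 0.1386 F [-0.8  0.1  0.2]
[(np.float64(41.5), np.float64(6.0)), (np.float64(113.2), np.float64(6.5)), (np.float64(187.0), np.float64(4.0)), (np.float64(258.2), np.float64(6.5)), (np.float64(330.0), np.float64(6.0))]
[] [(np.float64(332.2), np.float64(10.5))]
```

View pics/w2.png

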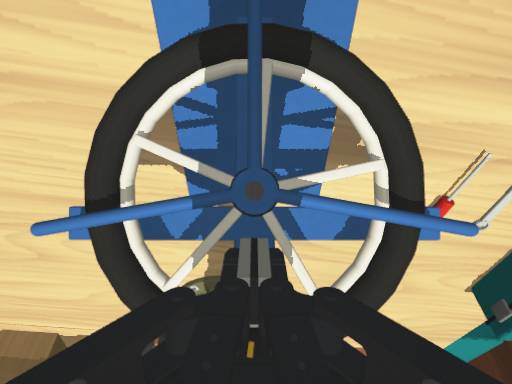

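```bash
python3 - <<'E'
from h import *
s=np.load("s2.npy")
go(s,-4,.035,.15)
if go(s,-4,-.005,.08,8): rep("blocked"); raise SystemExit
if arc(s,-4,-21,-.005,.02,20,step=17) is not None: raise SystemExit
rep("end")
p=robot.capture("top"); print(patch(p,s),spokes(p,s))
go(s,-14,-.005,.04); go(s,-14,.035,.1)
P,q=viewpose(s,.45,.3); robot.line_to(P,q,speed=.15); rep("view")
st=robot.get_state(); p=robot.capture("wrist"); R,t=wristpose(p,st)
print(spokes(p,s,R,t))
robot.line_to(st["position"]+[0.02,-.22,.12],speed=.2); rep("away")
p=robot.capture("top"); print(patch(p,s),spokes(p,s))
x,y=proj(p,frame(s)[0])[0].astype(int)
q=robot.capture("scene"); f=proj(q,frame(s)[0])[0].astype(int)
cv2.imwrite("pics/f.png",np.hstack([cv2.resize(k["img"][y-65:y+65,x-65:x+65,::-1],(400,400),interpolation=cv2.INTER_CUBIC) for k,(x,y) in((p,(x,y)),(q,f))]))
E
```

```text
end t 28.04 r 0.0596 phi -20.2 d -0.0049 F [-1.8  4.7 -0.7]
[(np.float64(1.0), np.float64(0.141), 44)] [(np.float64(36.2), np.float64(14.5)), (np.float64(108.0), np.float64(9.0))]
view t 30.94 r 0.0349 phi -0.2 d 0.1386 F [ 0.3 -0.1 -0.2]
[(np.float64(35.5), np.float64(6.0)), (np.float64(107.2), np.float64(6.5)), (np.float64(252.5), np.float64(6.0)), (np.float64(324.5), np.float64(6.0))]Traceback (most recent call last):
  File "<stdin>", line 12, in <module>
station.IKError: the arm cannot follow that straight line within its joint ranges
```

```bash
python3 - <<'E'
from h import *
s=np.load("s2.npy"); P=robot.get_state()["position"]
robot.line_to(P+[-.05,-.02,.1],qtool(s,0,.2,2),speed=.2)
robot.move_to(np.array([.5,-.35,.42]),qtool(s,0,0,2)); rep("away")
p=robot.capture("top"); print(patch(p,s),spokes(p,s))
q=robot.capture("scene")
cv2.imwrite("pics/f.png",np.hstack([cv2.resize(k["img"][y-65:y+65,x-65:x+65,::-1],(400,400),interpolation=cv2.INTER_CUBIC) for k in(p,q) for x,y in [proj(k,frame(s)[0])[0].astype(int)]]))
E
```

```text
away t 33.08 r 0.4306 phi -53.8 d 0.0911 F [ 0.6 -0.7 -0.5]
[(np.float64(1.1), np.float64(0.142), 43)] [(np.float64(36.2), np.float64(14.5)), (np.float64(108.0), np.float64(9.0)), (np.float64(250.8), np.float64(12.5)), (np.float64(327.5), np.float64(13.0))]
```

View pics/f.png

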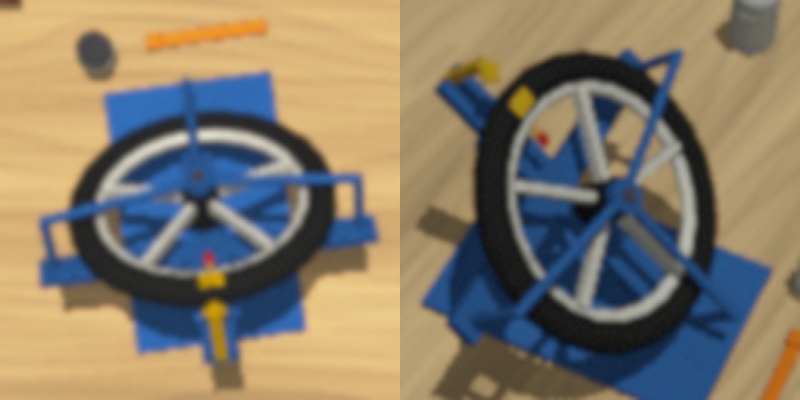

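The patch (211,281) and the red cap (208,258) line up with the pointer (215,305) and the hub. The bystanders near the wheel look unmoved, so I'm handing in.

```bash
python3 -c "
from station import robot
print(robot.job_done())"
```

```text
the job is handed in; nothing more can be done
None
```

The red-capped valve is now at the top of the wheel, in line with the yellow pointer, and I handed the job in at about 33 s on the robot's clock. I turned the wheel about 178° with the closed fingertips, using three spoke pushes and one small nudge of about 6°.

- **Valve position:** the wrist camera put the valve at about 0° from the top, and the top camera's view of the yellow patch put it at about +1°. Both are well inside the 5° allowed, and the last picture shows the valve in line with the pointer.
- **Wheel at rest:** two readings of the patch, before and after the arm moved away, agreed (1.0° and 1.1°).
- **Forces:** no push hit its force limit, and the sampled readings stayed near 5 N or less. I cannot read contact on the tyre or valve separately, but by the fitted geometry the fingertips stayed about 13 mm or more from the valve.
- **Bystanders:** the jar and tyre lever look unmoved in the final pictures. I did not measure the others, but the arm stayed away from where they stood.
- **Failed step:** one retreat line was refused as out of reach. Nothing moved, and I took another path. The arm is now clear of everything.

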